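Roof the model shed layer by layer

TASK

Roof the bare slope of the model shed that faces the robot: lay the plain plywood deck board on the rafters with its long lower edge against the two eaves stops and its ends even with the gable ends, let go of it, and press it down firmly for a moment with the fingertips to feel that it lies flat. Only then lay the ribbed roofing sheet, ribs up, over the deck in the same way, let go and press it down too. Leave both layers lying flat on the roof, and leave the paint jar, the glue bottle and the screwdriver where they are.

Things in the scene. Friction and masses are not known exactly. Their poses are not given: they have to be found in the camera images.
- shed: The fixed model shed on its black-edged diorama board, 150 x 180 x 20 mm. Origin: centre of the board's underside, on the bench; y along the ridge, the front slope faces its -x. Ridge 125 mm above the bench. The roof is bare rafters; the back slope stays as it is. The ridge beam lies 13 mm below the ridge line and the front wall 12 mm in from the eaves, out of the way of fingertips.
- roof: The bare front slope, fixed to the shed. Origin: middle of the slope, on the plane of the rafter tops, 109.5 mm above the bench. x points up the slope (it rises 30 degrees), y along the ridge, z square out of the roof. Four rafters 5 mm wide at y = -64, -36, 36, 64 mm; free air between -33 and 33 mm. Ridge at x = 31 mm. Seated, the deck's centre is at (-2, 0, 2.5) mm, the sheet's at (0, 0, 8) mm.
- stop_left (a point): One of the two wooden eaves stops that keep the layers from sliding off the roof: middle of its upslope face, level with the rafter tops, at (-30, 60, 0) mm in the roof's frame. 18 mm wide along the ridge, it rises 12 mm above the rafter tops. Axes as the roof's.
- stop_right (a point): The other eaves stop, alike, at (-30, -60, 0) mm in the roof's frame. Between the two stops the eaves are open over 102 mm.
- deck_mid (a point): Centre of the loose plain plywood deck board, 56 mm (its x) x 140 mm (its y) x 5 mm thick, about 30 g. At the start it lies level across a fixed wooden block 20 mm high, 34 mm (along x) x 90 mm (along y), so its long edges stand about 11 mm proud of the block, its underside 20 mm above the bench. To the left or right of the shed.
- sheet_mid (a point): Centre (half-way up) of the loose grey ribbed roofing sheet, 60 mm (its x) x 140 mm (its y) x 6 mm in all: a 4 mm plate with seven ribs 3 mm wide, 2 mm high on its upper side, along x, one in the middle and then every 21.5 mm. About 45 g. At the start it lies level, ribs up, across a block like the deck's, underside 20 mm above the bench, on the other side of the shed.
- paint: Bystander: paint jar 38 mm across, 48 mm tall, standing on the bench; origin under its centre. Leave alone.
- glue: Bystander: white glue bottle 36 mm across, 105 mm tall, standing on the bench; origin under its centre. Leave alone.
- driver: Bystander: screwdriver 150 mm long lying on the bench between the robot and the shed; origin under its middle, x along it. Leave alone.
Mind the look-alikes: they are no part of the job. Of the things shaped like the part that bears deck_mid, the wooden one is meant.

How it is judged:
On the way, in this order (a step that is already met when the one before it is completed fails the run):
1. the deck is laid on the rafters, about in its place, and let go (x of deck_mid in the frame of roof between -0.014 and 0.01 m and y of deck_mid in the frame of roof between -0.015 and 0.015 m and z of deck_mid in the frame of roof between -0.0015 and 0.0085 m and angle between the z axis of deck_mid and the z axis of roof, either way round below 0.2 rad and contact force between the fingers and deck below 0.1 N and linear speed of deck below 0.01 m/s), for 0.2 s.
2. the fingertips press the deck onto the rafters (over 3 N) and it lies flat in its place against the eaves stops (x of deck_mid in the frame of roof between -0.005 and 0.003 m and y of deck_mid in the frame of roof between -0.007 and 0.007 m and z of deck_mid in the frame of roof between 0.0005 and 0.0045 m and angle between the z axis of deck_mid and the z axis of roof, either way round below 0.05 rad and angle between the y axis of deck_mid and the y axis of roof, either way round below 0.08 rad and contact force between the fingers and deck above 3 N and contact force between deck and roof above 3 N), for 0.3 s.
3. the sheet is laid on the deck, about in its place, and let go (x of deck_mid in the frame of roof between -0.005 and 0.003 m and y of deck_mid in the frame of roof between -0.007 and 0.007 m and z of deck_mid in the frame of roof between 0.0005 and 0.0045 m and angle between the z axis of deck_mid and the z axis of roof, either way round below 0.05 rad and angle between the y axis of deck_mid and the y axis of roof, either way round below 0.08 rad and x of sheet_mid in the frame of roof between -0.012 and 0.012 m and y of sheet_mid in the frame of roof between -0.015 and 0.015 m and z of sheet_mid in the frame of roof between 0.004 and 0.014 m and angle between the z axis of sheet_mid and the z axis of roof, either way round below 0.2 rad and contact force between the fingers and sheet below 0.1 N and linear speed of sheet below 0.01 m/s), for 0.2 s.
4. the fingertips press the sheet onto the deck (over 3 N) and it lies flat in its place against the eaves stops (x of deck_mid in the frame of roof between -0.005 and 0.003 m and y of deck_mid in the frame of roof between -0.007 and 0.007 m and z of deck_mid in the frame of roof between 0.0005 and 0.0045 m and angle between the z axis of each of deck_mid, sheet_mid and the z axis of roof, either way round below 0.05 rad and angle between the y axis of each of deck_mid, sheet_mid and the y axis of roof, either way round below 0.08 rad and x of sheet_mid in the frame of roof between -0.003 and 0.005 m and y of sheet_mid in the frame of roof between -0.007 and 0.007 m and z of sheet_mid in the frame of roof between 0.006 and 0.01 m and contact force between the fingers and sheet above 3 N and contact force between sheet and deck above 3 N), for 0.3 s.
At the end, for the whole second after the job is handed in: Deck and sheet lie at rest one on the other on the front slope, ribs up: each lower edge within 5 mm of the eaves stops, each within 7 mm of centred along the ridge, flat to the roof within 0.05 rad and 2 mm, and square to it within 0.08 rad (x of deck_mid in the frame of roof between -0.005 and 0.003 m and y of deck_mid in the frame of roof between -0.007 and 0.007 m and z of deck_mid in the frame of roof between 0.0005 and 0.0045 m and angle between the z axis of each of deck_mid, sheet_mid and the z axis of roof, either way round below 0.05 rad and angle between the y axis of each of deck_mid, sheet_mid and the y axis of roof, either way round below 0.08 rad and x of sheet_mid in the frame of roof between -0.003 and 0.005 m and y of sheet_mid in the frame of roof between -0.007 and 0.007 m and z of sheet_mid in the frame of roof between 0.006 and 0.01 m and angle between sheet_mid's own z axis and vertical below 1 rad and contact force between the fingers and deck below 0.1 N and linear speed of each of deck, sheet below 0.01 m/s and contact force between the fingers and sheet below 0.1 N); the robot touches nothing.
It fails at once if the paint jar is moved more than 20 mm (distance of paint from where it was at the start of the episode above 0.02 m).
It fails at once if the glue bottle is moved more than 20 mm (distance of glue from where it was at the start of the episode above 0.02 m).
It fails at once if the screwdriver is moved more than 20 mm (distance of driver from where it was at the start of the episode above 0.02 m).
It also fails if it takes over 67 s, if anything falls off the work surface, if the arm or the gripper's body presses on something with over 40 N, if the wrist force passes 120 N, or if a joint passes its speed limit or range.

ROBOT

A 6-joint arm with a two-finger parallel gripper is mounted at the origin on the work surface. World frame = base frame: x ahead of the robot, y to its left, z up, the work surface at z = 0. Lengths are in m, angles in rad, forces in N, time in s.
With the tool pointing down it reaches from about 0.35 to 0.975 m from the base axis. Payload 4.9 kg.
Tool frame: the origin (TCP) lies midway between the tips of the shut fingers; the grasp point (between the pads) lies 19 mm behind it; z points along the fingers, y is the line along which they close (so a half turn about z gives the same grasp; the last joint's range is limited). The gripper opens to 85 mm and grips with 20 to 120 N. Pads are 22 mm wide; open, the fingers measure 114 mm over their backs; the gripper's body (76 mm by 85 mm) begins 54 mm behind the grasp point. The pads swing forward as they close: fully open they stand 13 mm farther back than shut.
Start: joints at [1.227, 0.053, 1.613, -0, 1.476, -0.119], TCP at [0.139, 0.609, 0.2] pointing down, gripper open.
Joint ranges: [-3.01, 3.01], [-1.01, 2.22], [0.06, 2.58], [-1.02, 4.17], [0.09, 2.62], [-3.14, 3.14]. Speed limits (rad/s): [2.57, 2.57, 3.14, 3.14, 3.14, 3.14].

INTERFACE

Orientations are given as a unit quaternion [w, x, y, z].
In Python, from plant import state, grab_frame, job_done, cut_out, place_of gives the robot as it stands.
- The arm moves only by the tool jog_arm, never from a script. Its argument "motion" is text: rows parted by semicolons, each of 7 numbers parted by spaces: the opening in per cent of the stroke, from 0 (shut) to 100 (fully open), then the shift along the tool's x, y, z as a fraction of full scale, then the turn, a rotation vector about the tool's x, y, z as a fraction of full scale. A call has exactly 5 rows; each row is the pose to reach, as a shift and turn from the pose commanded when the call began, along the tool's axes at that moment; what a row does not reach only later rows make up. Full scale, the value 1, is 50 cm for a shift and 1.5 rad for a turn. A row lasts 1/8 s, in which the tool goes at most 62.5 mm and 10.7 degrees, less where a joint would pass 70% of its speed; a pose out of reach is approached as far as the arm can. A call with a number of a shift or a turn outside -1 to 1 is refused whole. A call with a gripper value outside its range is refused whole. The fingers move at their own pace and stop on an object; the grip force is fixed at half the most. Time passes only in rows, so rows that repeat a pose let the fingers close, or fill a call up. It gives the time, the measured TCP pose, the force, the opening and the grip force at its end, in the units of the state.
- state(): the state, without advancing time (a new reading comes with each control period).
- grab_frame(name): name is "scene" or "top" or "wrist"; returns a dict with "color" (420x560x3 uint8, red, green, blue), "range_z" (420x560 float32, m along the optical axis (not along the pixel's ray), 0 where there is no reading), "intrinsics" (3x3 intrinsics, pixels), "world_from_camera" (4x4, takes a point from camera to world coordinates). Camera axes: x right, y up, looking along -z (the intrinsics and any distortion apply to the point x, -y, -z); pixel columns grow to the right and rows downward; lengths in m; the calibration is good to about 2 mm. The wrist camera is an equidistant fisheye: a pixel r from the principal point sees the ray r / f radians off the axis. A picture is of the moment at which its call begins.
- job_done(): hands the job in; it is judged then, once.
Trained networks look in the newest picture that a camera, given by its name, has taken for a name from the list of things; names that differ only in an ending like _2 or _b are one class to them, and where a whole thing is asked for, a point or a joint stands for the part that bears it (a point fixed in the world has none). Each returns a list of dicts, best first, with "p" (0 to 1); they miss things now and then, are a little off and sometimes report something else, mostly with a low value. They report only what shows in the picture. A call takes as long as a camera call. They do not tell look-alikes from the thing itself.
- cut_out(camera, thing): "pixels" (420x560 bool, what is visible of it).
- place_of(camera, thing): "at" ([x, y, z] in m, in world coordinates, good to about 4 mm: a listed point, or the origin of a listed thing).
The state is a dict: "time": time; "joint_pos": joint angles; "joint_vel": joint speeds; "joint_efforts": joint torques, N m; "tool_pos": TCP position; "tool_rot": TCP orientation; "contact_force": force on the tool from outside, world axes, zero at the start; "ft_torque": the same for the moment, N m; "gripper_width": opening from 0.0 (shut) to 1.0 (fully open); "grasp_force": force on a finger pad.
Only numpy, scipy, OpenCV 4.12 (cv2) and the standard library are available. Lean on these libraries where they do the work, as an engineer would, in place of code of your own. Each camera call takes 0.05 s, during which the arm holds its last target. There are 200 camera calls.

## Working session

There is one attempt and no reset: what is moved stays moved. The work goes in short steps, Python scripts to look and compute and a tool call to move; the robot and the scene stay as the last step left them, time stands still between calls to the robot, and variables do not carry over. Pictures are saved under pics/ and viewed, at most 10 in all, crops included, and the job is handed in when it is done.

Besides the shell and the picture viewer there is one more tool, called after "Request:" by a JSON object that holds its "api" and its "payload", one argument or row to a line. jog_arm: Moves the arm, as the interface text tells. Shift numbers are shares of 50 cm and turn numbers shares of 1.5 rad, none past 1 either way. Its arguments: {"type":"object","properties":{"motion":{"type":"string"}},"required":["motion"]}

```bash
mkdir -p pics; cat > h.py <<'E'
import numpy as np, cv2
from plant import *
def cloud(f):
    K=f["intrinsics"];z=f["range_z"];v,u=np.mgrid[:420,:560]
    P=np.stack([(u-K[0,2])/K[0,0]*z,-(v-K[1,2])/K[1,1]*z,-z],-1)
    T=f["world_from_camera"];W=P@T[:3,:3].T+T[:3,3];W[z<=0]=np.nan
    return W
E
python3 - <<'E'
from h import *
s=state();print(s)
ims=[]
for c in("scene","top"):
    f=grab_frame(c);ims.append(f["color"]);np.savez(f"{c}.npz",**f);W=cloud(f)
    print(c,f["world_from_camera"].round(3).tolist(),f["intrinsics"].tolist())
    for t in("shed","roof","stop_left","stop_right","deck_mid","sheet_mid","paint","glue","driver"):
        print(t,[(round(float(d["p"]),2),np.round(d["at"],3).tolist()) for d in place_of(c,t)][:4])
    cv2.imwrite(f"pics/{c}.png",ims[-1][:,:,::-1])
E
```

```text
{'time': 0.0, 'joint_pos': array([ 1.22700449e+00,  5.33586603e-02,  1.61432333e+00,  9.99271829e-06,
        1.47598522e+00, -1.18998711e-01]), 'joint_vel': array([-0.00056915,  0.00079733, -0.00102636, -0.00079224, -0.00076072,
        0.00321832]), 'joint_efforts': array([-1.78971401e-03, -3.93693960e+01, -3.70170844e+01, -3.78562490e-04,
        7.27523482e-03, -8.06088167e-06]), 'tool_pos': array([0.13907505, 0.60861646, 0.19874444]), 'tool_rot': array([-2.42726109e-04,  1.12160477e-01,  9.93689565e-01, -1.00849216e-03]), 'contact_force': array([ 0.71870099,  0.73438316, -0.04716581]), 'ft_torque': array([-0.02354689, -0.03835001,  0.02166638]), 'grasp_force': 0.0, 'gripper_width': 1.0006541250590948}
scene [[0.241, -0.672, 0.7, 1.345], [0.97, 0.153, -0.186, -0.394], [0.018, 0.724, 0.689, 0.955], [0.0, 0.0, 0.0, 1.0]] [[465.5250313682531, 0.0, 277.35753345219445], [0.0, 465.5250313682531, 218.39785283209432], [0.0, 0.0, 1.0]]
shed [(0.96, [0.577, -0.001, -0.004])]
roof [(0.75, [0.547, -0.009, 0.111])]
stop_left [(0.68, [0.505, 0.042, 0.097])]
stop_right [(0.56, [0.532, -0.074, 0
[... 442 characters left out ...]
, 0.0, 1.0]] [[476.4984401557213, 0.0, 283.3711195440623], [0.0, 476.4984401557213, 215.69743826230152], [0.0, 0.0, 1.0]]
shed [(0.59, [0.573, -0.005, 0.002])]
roof [(0.52, [0.549, -0.006, 0.111])]
stop_left [(0.55, [0.511, 0.047, 0.093]), (0.42, [0.447, -0.302, 0.019])]
stop_right [(0.16, [0.443, -0.296, 0.02])]
deck_mid [(0.94, [0.374, -0.455, -0.003]), (0.93, [0.227, -0.3, 0.003]), (0.69, [0.447, -0.299, 0.021]), (0.66, [0.491, -0.66, 0.006])]
sheet_mid [(0.62, [0.508, 0.28, 0.024])]
paint [(0.72, [0.549, -0.008, 0.112]), (0.54, [0.688, 0.275, -0.002])]
glue [(0.62, [0.702, -0.28, -0.001]), (0.54, [0.69, 0.278, 0.002])]
driver [(0.7, [0.411, -0.048, -0.003]), (0.59, [0.51, 0.045, 0.094])]
```

View pics/top.png

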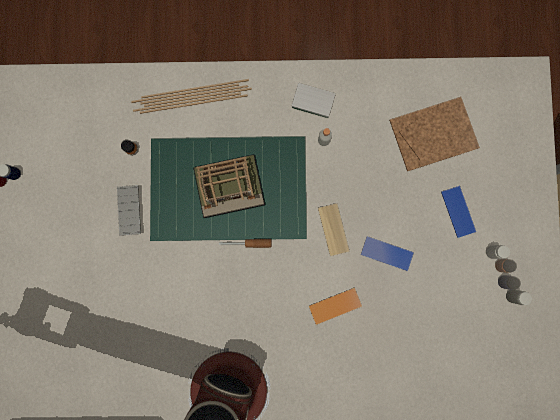

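View pics/scene.png

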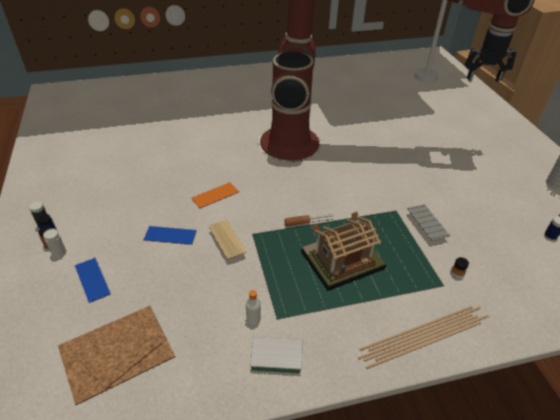

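The top view shows the wooden deck at about px (332,229), right of the shed. The grey ribbed sheet is at (130,210), left of the shed, and the shed is at (229,185), turned about 11°. The blue and orange boards are decoys, and the screwdriver lies at (250,243).

```bash
cat >> h.py <<'E'
from scipy.spatial.transform import Rotation as Ro
def Rt(heading,tilt=0.):
    # tool y at heading (world yaw); tilt: y raised, tool z pointing forward-down
    u=np.array([np.cos(heading),np.sin(heading),0]);k=np.array([0,0,1.])
    y=np.cos(tilt)*u+np.sin(tilt)*k; z=np.sin(tilt)*u-np.cos(tilt)*k
    return np.stack([np.cross(y,z),y,z],1)
def pose(): 
    s=state();return s["tool_pos"],Ro.from_quat(s["tool_rot"][[1,2,3,0]]).as_matrix()
def go(p,R,ref=None):
    p0,R0=ref or pose()
    d=R0.T@(np.asarray(p)-p0)/.5; r=Ro.from_matrix(R0.T@R).as_rotvec()/1.5
    print("shift",d.round(4),"turn",r.round(4))
def rect(pts):
    (c,(w,h),a)=cv2.minAreaRect((pts[:,:2]*1000).astype(np.float32)); 
    if w<h: w,h,a=h,w,a+90
    return np.round(c,1),round(w,1),round(h,1),round((a+90)%180-90,1),pts[:,2].mean().round(4)
E
python3 - <<'E'
from h import *
for c in("scene","top"):
    f=dict(np.load(c+".npz"));W=cloud(f)
    for n,(x,y) in dict(deck=(.446,-.3),sheet=(.51,.283)).items():
        m=(np.hypot(W[...,0]-x,W[...,1]-y)<.1)&(W[...,2]>.017)&(W[...,2]<.035)
        print(c,n,m.sum(),rect(W[m]))
    m=(np.hypot(W[...,0]-.575,W[...,1])<.13)
    for lo,hi in((.085,.095),(.118,.14),(.01,.03)):
        k=m&(W[...,2]>lo)&(W[...,2]<hi); print(c,lo,k.sum(),rect(W[k]))
    f=grab_frame("wrist") if c=="top" else None
print(f["intrinsics"],f["world_from_camera"].round(3).tolist())
p,R=pose();print(p,R.round(3).tolist())
go([.49,.283,.2],Rt(1.57))
E
```

```text
scene deck 775 (array([ 446.7, -298.7]), 143.3, 57.8, 13.3, np.float64(0.0248))
scene sheet 735 (array([508.8, 280.4]), 144.0, 65.0, 3.2, np.float64(0.0242))
scene 0.085 342 (array([574.3,  -3.8]), 134.8, 112.0, -78.1, np.float64(0.0914))
scene 0.118 82 (array([580.9,  -2.3]), 133.6, 37.9, -76.6, np.float64(0.1211))
scene 0.01 1341 (array([576. ,  -5.4]), 180.7, 153.5, -78.9, np.float64(0.0204))
top deck 989 (array([ 445.9, -299.5]), 140.3, 56.3, 13.5, np.float64(0.0257))
top sheet 1052 (array([508.1, 279.4]), 140.1, 63.2, 4.3, np.float64(0.0246))
top 0.085 167 (array([574.1,  -3.6]), 137.9, 113.7, -78.4, np.float64(0.0919))
top 0.118 93 (array([579. ,  -3.3]), 133.1, 40.0, -77.1, np.float64(0.1219))
top 0.01 1976 (array([557.7,  -0.6]), 205.3, 191.1, -74.5, np.float64(0.0205))
[[325.1922621    0.         277.0288885 ]
 [  0.         325.1922621  213.76730097]
 [  0.           0.           1.        ]] [[0.223, -0.921, -0.32, 0.057], [0.975, 0.21, 0.072, 0.628], [0.001, -0.328, 0.945, 0.374], [0.0, 0.0, 0.0, 1.0]]
[0.13932478 0.60926609 0.20000502] [[-0.975, 0.223, 0.0], [0.223, 0.975, -0.0], [-0.0, 0.0, -1.0]]
shift [-0.8292 -0.4798  0.    ] turn [ 0.      0.     -0.1493]
```

```bash
python3 - <<'E'
from h import *
go([.53,-.007,.27],Rt(1.77))
E
```

```text
shift [-1.0365 -1.0273 -0.14  ] turn [-0.      0.     -0.2827]
```

Request:
{"api": "jog_arm", "payload": {
  "motion": "100 -0.085 -0.085 -0.03 0 0 -0.05;100 -0.17 -0.17 -0.06 0 0 -0.1;100 -0.25 -0.25 -0.09 0 0 -0.15;100 -0.335 -0.335 -0.12 0 0 -0.2;100 -0.42 -0.42 -0.14 0 0 -0.283"
}}

```text
time: 1.68
tool_pos: [0.2981, 0.3563, 0.2712]
tool_rot: [0.001, -0.102, 0.995, 0.001]
contact_force: [1.8, 0.0, 0.4]
gripper_width: 1.003
grasp_force: 0.0
```

```bash
python3 - <<'E'
from h import *
go([.53,-.007,.27],Rt(1.77))
E
```

```text
shift [-0.3069 -0.8056  0.0022] turn [0.0006 0.0012 0.0033]
```

Request:
{"api": "jog_arm", "payload": {
  "motion": "100 -0.045 -0.115 0 0 0 0;100 -0.09 -0.23 0 0 0 0;100 -0.135 -0.345 0 0 0 0;100 -0.18 -0.46 0 0 0 0;100 -0.22 -0.57 0 0 0 0"
}}

```text
time: 2.3
tool_pos: [0.4624, 0.0982, 0.2704]
tool_rot: [0.001, -0.099, 0.995, 0.0]
contact_force: [0.6, -0.0, -0.1]
gripper_width: 1.002
grasp_force: 0.0
```

Request:
{"api": "jog_arm", "payload": {
  "motion": "100 -0.045 -0.115 0 0 0 0;100 -0.087 -0.236 0 0 0 0;100 -0.087 -0.236 0 0 0 0;100 -0.087 -0.236 0 0 0 0;100 -0.087 -0.236 0 0 0 0"
}}

```text
time: 2.92
tool_pos: [0.5272, -0.0057, 0.2702]
tool_rot: [0.0, -0.1, 0.995, 0.0]
contact_force: [-0.1, -0.2, 0.6]
gripper_width: 0.998
grasp_force: 0.0
```

```bash
python3 - <<'E'
from h import *
f=grab_frame("wrist");np.savez("w1.npz",**f);print(pose()[0],state()["joint_pos"].round(2))
cv2.imwrite("pics/w1.png",f["color"][:,:,::-1])
for t in("roof","stop_left","stop_right","shed"):print(t,[(round(float(d["p"]),2),np.round(d["at"],4).tolist()) for d in place_of("wrist",t)][:3])
E
```

```text
[ 0.52723321 -0.00559248  0.27026894] [-0.15 -0.22  1.75  0.    1.61 -1.92]
roof []
stop_left [(0.73, [0.5139, 0.0424, 0.0959])]
stop_right [(0.62, [0.5357, -0.0702, 0.095])]
shed [(0.6, [0.5742, -0.0047, -0.0012])]
```

View pics/w1.png

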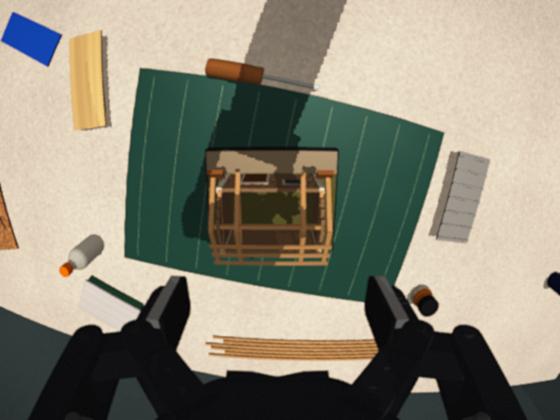

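The wrist view shows the shed's front slope with stops at px (216,172) and (326,172) and four rafters at x≈213, 240, 304 and 328. The screwdriver is at (255,73), the deck at (88,80) and the sheet at (463,197).

```bash
cat >> h.py <<'E'
def fcloud(f):
    K=f["intrinsics"];z=f["range_z"];v,u=np.mgrid[:420,:560]
    a=(u-K[0,2])/K[0,0];b=(v-K[1,2])/K[1,1];r=np.hypot(a,b)+1e-9;s=np.tan(r)/r
    P=np.stack([a*s*z,-b*s*z,-z],-1);T=f["world_from_camera"]
    W=P@T[:3,:3].T+T[:3,3];W[(z<=0)|(r>1.3)]=np.nan
    return W
def roofR(yaw,t=np.pi/6):
    return Ro.from_euler("ZY",[yaw,-t]).as_matrix()
E
python3 - <<'E'
from h import *
from scipy.optimize import minimize
C={"w":fcloud(dict(np.load("w1.npz"))),"top":cloud(dict(np.load("top.npz"))),"scene":cloud(dict(np.load("scene.npz")))}
for n,W in C.items():
    p=W[(np.hypot(W[...,0]-.575,W[...,1])<.14)&(W[...,2]>.085)&(W[...,2]<.13)]
    def cost(q):
        r=(p-[q[0],q[1],.1095])@roofR(q[2]);k=(r[:,0]>-45)&(abs(r[:,2])<.012)&(r[:,0]<.033)&(r[:,0]>-.028)
        d=np.min(abs(r[:,1,None]-np.array([-64,-36,36,64])/1e3),1)
        g=np.exp(-(r[:,2]/.002)**2)*np.exp(-(d/.0025)**2)*k
        return -g.sum()
    b=min((minimize(cost,[x,y,w],method="Nelder-Mead",options=dict(initial_simplex=[[x,y,w],[x+.003,y,w],[x,y+.003,w],[x,y,w+.03]])) for x in(.545,.549,.553) for y in(-.013,-.008,-.004) for w in(.17,.22)),key=lambda b:b.fun)
    print(n,len(p),b.x.round(4),b.fun)
    r=(p-[b.x[0],b.x[1],.1095])@roofR(b.x[2])
    k=(abs(abs(r[:,1])-.05)<.017)&(abs(r[:,2])<.006)&(abs(r[:,0])<.025); print(" z resid",np.median(r[k,2]))
    s=(abs(abs(r[:,1])-.06)<.008)&(r[:,2]>.007)&(r[:,2]<.016)&(r[:,0]<-.02); print(" stop tops x",s.sum(),np.percentile(r[s,0],[2,50,98]).round(4),r[s&(r[:,1]>0)].mean(0).round(4),r[s&(r[:,1]<0)].mean(0).round(4))
    k=(r[:,0]>.02)&(abs(r[:,2])<.008);print(" ridge x max",np.percentile(r[k,0],[90,98]).round(4))
    for m,(x,y) in dict(deck=(.446,-.3),sheet=(.51,.283)).items():
        k=(np.hypot(W[...,0]-x,W[...,1]-y)<.1)&(W[...,2]>.017)&(W[...,2]<.035)
        print(" ",m,rect(W[k]))
f=dict(np.load("w1.npz"));W=C["w"]; print(go([.446,-.299,.15],Rt(1.805)))
E
```

```text
w 5421 [ 0.5485 -0.0091  0.2001] -654.9316497837276
 z resid -3.0445640704189733e-05
 stop tops x 170 [-0.0345 -0.0316 -0.0294] [-0.0316  0.06    0.0115] [-0.0318 -0.0599  0.0113]
 ridge x max [0.0339 0.0356]
  deck (array([ 445.3, -299.2]), 140.8, 58.3, 13.4, np.float64(0.0248))
  sheet (array([508. , 279.9]), 140.6, 63.4, 4.0, np.float64(0.0245))
top 973 [ 0.5485 -0.0096  0.1957] -63.998597498965346
 z resid -0.00033209924841883567
 stop tops x 22 [-0.0348 -0.0307 -0.0281] [-0.0318  0.0601  0.0116] [-0.0307 -0.0611  0.0122]
 ridge x max [0.0357 0.0382]
  deck (array([ 445.9, -299.5]), 140.3, 56.3, 13.5, np.float64(0.0257))
  sheet (array([508.1, 279.4]), 140.1, 63.2, 4.3, np.float64(0.0246))
scene 1242 [ 0.5497 -0.0099  0.1864] -55.6254541982876
 z resid -0.00045198521370612757
 stop tops x 29 [-0.0369 -0.0309 -0.0277] [-0.0314  0.059   0.0108] [-0.0314 -0.0603  0.01  ]
 ridge x max [0.0338 0.035 ]
  deck (array([ 446.7, -298.7]), 143.3, 57.8, 13.3, np.float64(0.0248))
  sheet (array([508.8, 280.4]), 144.0, 65.0, 3.2, np.float64(0.0242))
shift [ 0.2767 -0.5416  0.2404] turn [-0.0001  0.0003 -0.0221]
None
```

Request:
{"api": "jog_arm", "payload": {
  "motion": "100 0.05 -0.1 0 0 0 0;100 0.1 -0.2 0 0 0 0;100 0.16 -0.31 0 0 0 0;100 0.21 -0.42 0.06 0 0 -0.01;100 0.265 -0.52 0.12 0 0 -0.022"
}}

```text
time: 3.8
tool_pos: [0.451, -0.2837, 0.2135]
tool_rot: [0.001, -0.117, 0.993, -0.001]
contact_force: [0.6, 0.3, 0.0]
gripper_width: 1.0
grasp_force: 0.0
```

```bash
python3 - <<'E'
from h import *
go([.446,-.2991,.07],Rt(1.805))
E
```

```text
shift [ 0.0173 -0.0271  0.2871] turn [-0.0013  0.001  -0.0003]
```

Request:
{"api": "jog_arm", "payload": {
  "motion": "100 0.01 -0.022 0.1 0 0 0;100 0.013 -0.022 0.2 0 0 0;100 0.013 -0.022 0.285 0 0 0;100 0.013 -0.022 0.285 0 0 0;100 0.013 -0.022 0.285 0 0 0"
}}

```text
time: 4.42
tool_pos: [0.4485, -0.2948, 0.0728]
tool_rot: [0.001, -0.116, 0.993, -0.001]
contact_force: [1.3, 0.3, 1.0]
gripper_width: 1.003
grasp_force: 0.0
```

```bash
python3 - <<'E'
from h import *
f=grab_frame("wrist");W=fcloud(f);cv2.imwrite("pics/w2.png",f["color"][:,:,::-1])
go([.446,-.2991,.01],Rt(1.805))
k=(np.hypot(W[...,0]-.446,W[...,1]+.3)<.09)&(W[...,2]>.017)&(W[...,2]<.035);print(k.sum(),rect(W[k]))
E
```

```text
shift [ 0.0079 -0.0056  0.1273] turn [-0.0025  0.0017 -0.0007]
13574 (array([ 445.3, -299.3]), 140.4, 56.5, 13.1, np.float64(0.0251))
```

View pics/w2.png

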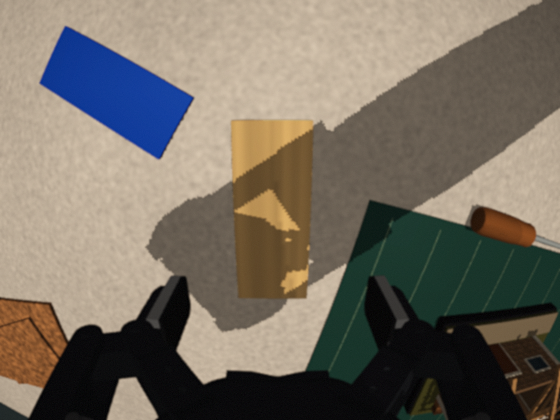

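The deck lies between the open fingers, its outline from px (232,120) to (313,298). The fingertips are at (175,300) and (385,300), so its width is bracketed.

Request:
{"api": "jog_arm", "payload": {
  "motion": "100 0.008 -0.006 0.06 0 0 0;100 0.008 -0.006 0.126 -0.002 0.001 0;100 0.008 -0.006 0.126 -0.002 0.001 0;50 0.008 -0.006 0.126 -0.002 0.001 0;40 0.008 -0.006 0.126 -0.002 0.001 0"
}}

```text
time: 5.1
tool_pos: [0.4457, -0.2993, 0.0103]
tool_rot: [0.0, -0.116, 0.993, -0.0]
contact_force: [-0.7, 0.2, 0.4]
gripper_width: 0.604
grasp_force: 0.0
```

Request:
{"api": "jog_arm", "payload": {
  "motion": "30 0 0 0 0 0 0;30 0 0 0 0 0 0;30 0 0 0 0 0 0;30 0 0 0 0 0 0;30 0 0 0 0 0 0"
}}

```text
time: 5.72
tool_pos: [0.4441, -0.298, 0.0077]
tool_rot: [-0.001, -0.116, 0.993, 0.001]
contact_force: [0.2, -0.7, -0.4]
gripper_width: 0.301
grasp_force: 0.0
```

```bash
python3 - <<'E'
from h import *
print(state())
f=grab_frame("wrist");W=fcloud(f)
a=f["color"];t=grab_frame("top");b=t["color"][170:300,250:450];s=grab_frame("scene")["color"][170:300,130:330]
im=np.hstack([a,np.vstack([cv2.resize(b,(240,210)),cv2.resize(s,(240,210))])])
cv2.imwrite("pics/w3.png",im[:,:,::-1])
k=(np.hypot(W[...,0]-.446,W[...,1]+.3)<.09)&(W[...,2]>.017)&(W[...,2]<.045);print(k.sum(),rect(W[k]))
E
```

```text
{'time': 5.725, 'joint_pos': array([-7.30425948e-01,  4.46946659e-02,  1.96439300e+00,  5.43075770e-04,
        1.13599953e+00, -2.53414706e+00]), 'joint_vel': array([ 5.48767517e-04,  4.02842906e-04, -6.78273048e-05,  9.59825616e-04,
        1.36662249e-03,  3.63543040e-04]), 'joint_efforts': array([ 2.58263310e-03, -3.36731815e+01, -3.16903710e+01,  1.32838257e-03,
        1.12759613e-02,  9.00493461e-06]), 'tool_pos': array([ 0.44410285, -0.29795872,  0.00768461]), 'tool_rot': array([-9.72886017e-04, -1.16085086e-01,  9.93237705e-01,  1.47207501e-03]), 'contact_force': array([ 0.20220157, -0.73764804, -0.4158891 ]), 'ft_torque': array([-0.02504163,  0.02053643, -0.03716809]), 'grasp_force': 0.0, 'gripper_width': 0.3008163775522522}
19594 (array([ 445.2, -299.4]), 140.9, 56.5, 13.2, np.float64(0.0252))
```

View pics/w3.png

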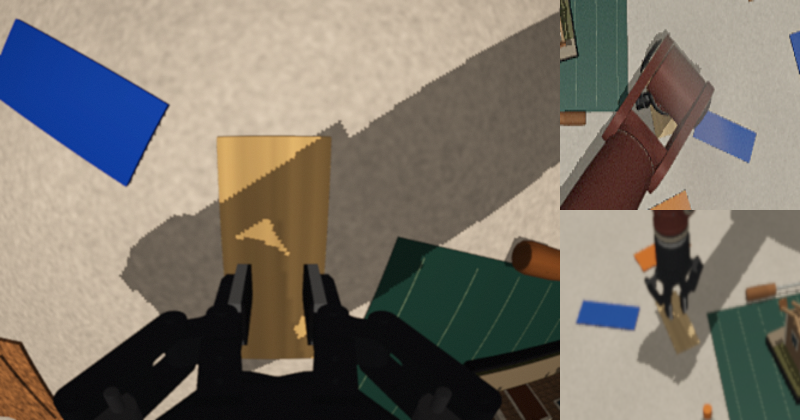

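The deck has not moved (px 217–330, rows 135–358). The fingers appear to stand over it at (240,270) and (318,270) rather than beside it. I'll check the fingertip height.

```bash
python3 - <<'E'
from h import *
f=grab_frame("wrist");W=fcloud(f);p,R=pose();print(p)
for (u,v) in [(240,268),(245,272),(243,290),(235,300),(318,268),(312,272),(316,290)]:
    w=W[v,u];print((u,v),w.round(4),((w-p)@R).round(4))
t=(W-p)@R; c=f["color"].astype(int).max(2)<75
k=c&(abs(t[...,0])<.02)&(abs(t[...,1])<.05)&(t[...,2]>-.05)&(t[...,2]<.03)&(np.mgrid[:420,:560][0]>255)
for s in(-1,1):
    q=t[k&(s*t[...,1]>0)];print(len(q),np.percentile(q,[2,50,98],axis=0).round(4).tolist())
E
```

```text
[ 0.44412527 -0.29798748  0.00772389]
(240, 268) [ 0.4384 -0.3172  0.0464] [ 0.0101 -0.0172 -0.0387]
(245, 272) [ 0.4376 -0.3146  0.0504] [ 0.0102 -0.0145 -0.0427]
(243, 290) [ 0.4368 -0.3141  0.0671] [ 0.011  -0.0138 -0.0594]
(235, 300) [ 0.4384 -0.3166  0.0732] [ 0.0099 -0.0166 -0.0655]
(318, 268) [ 0.4289 -0.2817  0.0484] [ 0.0111  0.0195 -0.0406]
(312, 272) [ 0.4299 -0.2847  0.0518] [ 0.0109  0.0163 -0.044 ]
(316, 290) [ 0.4304 -0.2843  0.0663] [ 0.0103  0.0166 -0.0585]
509 [[-0.0096, -0.0254, -0.0496], [0.0071, -0.0157, -0.0434], [0.0112, -0.0124, -0.0316]]
497 [[-0.0094, 0.013, -0.0498], [0.0069, 0.0163, -0.0435], [0.0113, 0.0262, -0.0326]]
```

```bash
python3 - <<'E'
from h import *
f=grab_frame("wrist");W=fcloud(f);p,R=pose();t=(W-p)@R;v,u=np.mgrid[:420,:560]
for k0 in((u>215)&(u<262),(u>295)&(u<345)):
    k=k0&(v>240)&(v<330)&(W[...,2]>.030)&(abs(t[...,1])<.04)
    i=np.argsort(t[k][:,2])[-12::3]; print(np.c_[u[k],v[k]][i].tolist(),t[k][i].round(4).tolist())
g=dict(np.load("w1.npz"));W=fcloud(g);p1=np.array([.52723,-.00559,.27027]);t=(W-p1)@Rt(1.77)
for k0 in((u>140)&(u<195),(u>360)&(u<415)):
    k=k0&(v>260)&(v<340)&(W[...,2]>.2)
    i=np.argsort(t[k][:,2])[-12::3]; print("open",np.c_[u[k],v[k]][i].tolist(),t[k][i].round(4).tolist())
print(state()["tool_pos"],grab_frame("wrist")["world_from_camera"][:3,3]-p, g["world_from_camera"][:3,3]-p1)
E
```

```text
[[251, 269], [252, 298], [252, 287], [252, 288]] [[0.0065, -0.0125, -0.0331], [-0.0109, -0.0127, -0.0329], [-0.0044, -0.0124, -0.0325], [-0.0053, -0.0125, -0.032]]
[[302, 293], [302, 289], [302, 292], [302, 290]] [[-0.0077, 0.0131, -0.033], [-0.0053, 0.0131, -0.0329], [-0.0075, 0.0132, -0.0323], [-0.0067, 0.0132, -0.0318]]
open [[189, 297], [189, 294], [189, 293], [190, 302]] [[-0.0034, -0.0425, -0.0449], [-0.0017, -0.0423, -0.0448], [-0.0013, -0.0424, -0.0444], [-0.0068, -0.0426, -0.0443]]
open [[364, 307], [364, 305], [365, 293], [367, 284]] [[-0.009, 0.0432, -0.0452], [-0.0079, 0.0431, -0.045], [-0.0008, 0.0426, -0.045], [0.0043, 0.043, -0.0449]]
[ 0.44415004 -0.29799393  0.00775057] [-0.08167315 -0.01967027  0.17404413] [-0.08268089 -0.01675911  0.17383677]
```

Request:
{"api": "jog_arm", "payload": {
  "motion": "100 0 0 -0.02 0 0 0;100 0 0 -0.02 0 0 0;100 0 0 -0.02 0 0 0;100 0 0 -0.02 0 0 0;100 0 0 -0.02 0 0 0"
}}

```text
time: 6.65
tool_pos: [0.4441, -0.2979, 0.0176]
tool_rot: [-0.001, -0.116, 0.993, 0.002]
contact_force: [-0.7, -0.0, -0.7]
gripper_width: 0.998
grasp_force: 0.0
```

```bash
python3 - <<'E'
from h import *
print(state()["tool_pos"],state()["contact_force"])
f=grab_frame("wrist");W=fcloud(f);p,R=pose();t=(W-p)@R;v,u=np.mgrid[:420,:560]
for k0 in((u>140)&(u<200),(u>355)&(u<415)):
    k=k0&(v>250)&(v<340)&(W[...,2]>.03)
    i=np.argsort(t[k][:,2])[-12::3]; print("open",t[k][i].round(4).tolist())
go([.4455,-.2993,-.022],Rt(1.803))
E
```

```text
[ 0.44406834 -0.29792648  0.01758105] [-0.73133932 -0.02066012 -0.74388637]
open [[0.006, -0.0427, -0.0452], [0.0007, -0.0425, -0.0448], [-0.0083, -0.0427, -0.0446], [0.0033, -0.0427, -0.0444]]
open [[-0.0098, 0.0433, -0.0452], [-0.0069, 0.043, -0.0449], [-0.0065, 0.043, -0.0446], [-0.0085, 0.0433, -0.0444]]
shift [-0.0023 -0.0037  0.0791] turn [ 0.0022 -0.0011  0.0003]
```

Request:
{"api": "jog_arm", "payload": {
  "motion": "100 -0.002 -0.004 0.015 0.002 -0.001 0;100 -0.002 -0.004 0.03 0.002 -0.001 0;100 -0.002 -0.004 0.045 0.002 -0.001 0;100 -0.002 -0.004 0.045 0.002 -0.001 0;100 -0.002 -0.004 0.045 0.002 -0.001 0"
}}

```text
time: 7.32
tool_pos: [0.4456, -0.2997, -0.0048]
tool_rot: [0.0, -0.116, 0.993, 0.0]
contact_force: [-0.6, -0.1, -0.3]
gripper_width: 1.003
grasp_force: 0.0
```

```bash
python3 - <<'E'
from h import *
print(state()["tool_pos"],state()["contact_force"])
go([.4455,-.2993,-.022],Rt(1.803))
E
```

```text
[ 0.44562209 -0.29969823 -0.00475878] [-0.61754558 -0.08147175 -0.29620283]
shift [0.0001 0.0008 0.0345] turn [0.     0.     0.0003]
```

Request:
{"api": "jog_arm", "payload": {
  "motion": "100 0 0.001 0.017 0 0 0;100 0 0.001 0.034 0 0 0;100 0 0.001 0.034 0 0 0;50 0 0.001 0.034 0 0 0;45 0 0.001 0.034 0 0 0"
}}

```text
time: 7.95
tool_pos: [0.4459, -0.2996, -0.0209]
tool_rot: [0.0, -0.116, 0.993, -0.0]
contact_force: [0.2, 0.1, 1.5]
gripper_width: 0.634
grasp_force: 62.9
```

Request:
{"api": "jog_arm", "payload": {
  "motion": "45 0 0 0 0 0 0;45 0 0 0 0 0 0;45 0 0 0 0 0 0;45 0 0 0 0 0 0;45 0 0 0 0 0 0"
}}

```text
time: 8.57
tool_pos: [0.4461, -0.2997, -0.021]
tool_rot: [0.001, -0.116, 0.993, -0.001]
contact_force: [-0.3, 0.6, 5.2]
gripper_width: 0.633
grasp_force: 63.4
```

```bash
python3 - <<'E'
from h import *
print(state()["tool_pos"],state()["contact_force"])
f=grab_frame("wrist");W=fcloud(f)
k=(np.hypot(W[...,0]-.446,W[...,1]+.3)<.09)&(W[...,2]>.017)&(W[...,2]<.035);print(k.sum(),rect(W[k]))
E
```

```text
[ 0.44607997 -0.29974598 -0.02097707] [-0.33595845  0.62160221  5.23347363]
29735 (array([ 438.9, -301.1]), 127.2, 81.6, 13.4, np.float64(0.0253))
```

```bash
python3 - <<'E'
from h import *
p,R=pose();print("deck in tool",((np.array([.4454,-.2993,.0225])-p)@R).round(4))
go([.446,-.2997,.1],R)
go([.46,-.2,.17],Rt(1.05,.2))
E
```

```text
deck in tool [ 0.0005  0.0005 -0.0435]
shift [-1.00e-04 -2.00e-04 -2.42e-01] turn [0. 0. 0.]
shift [-0.0735  0.1872 -0.3822] turn [-0.1275 -0.0493  0.5007]
```

Request:
{"api": "jog_arm", "payload": {
  "motion": "45 0 0 -0.05 0 0 0;45 0 0 -0.15 0 0 0;45 -0.02 0.05 -0.25 0 0 0.12;45 -0.04 0.11 -0.35 -0.04 -0.01 0.24;45 -0.0735 0.187 -0.382 -0.08 -0.03 0.36"
}}

```text
time: 9.25
tool_pos: [0.4611, -0.1998, 0.1728]
tool_rot: [0.017, 0.153, 0.986, 0.06]
contact_force: [-0.2, -0.0, 0.7]
gripper_width: 0.636
grasp_force: 63.3
```

```bash
python3 - <<'E'
from h import *
s=state();print(s["grasp_force"],s["gripper_width"],s["tool_pos"])
O=np.array([.5487,-.0093,.1095]);RR=roofR(.198)
R=Rt(.198,np.pi/6)
tgt=O+RR@[-.001,0,.055]-R@[.0005,.0005,-.0435]
print(tgt);go(tgt,R)
go(tgt*.5+.5*s["tool_pos"],Rt(.6,.4))
E
```

```text
63.30520033836365 0.6357842169588154 [ 0.46113253 -0.19978716  0.17282706]
[ 0.54188704 -0.01117684  0.11870929]
shift [-0.0379  0.3918  0.1585] turn [-0.2351 -0.2182  0.6799]
shift [-0.0189  0.1959  0.0793] turn [-0.1737 -0.1051  0.4306]
```

Request:
{"api": "jog_arm", "payload": {
  "motion": "45 -0.005 0.05 0 -0.04 -0.03 0.11;45 -0.01 0.1 0 -0.08 -0.06 0.22;45 -0.015 0.15 0 -0.12 -0.09 0.33;45 -0.02 0.2 0.02 -0.16 -0.105 0.43;45 -0.03 0.28 0.06 -0.19 -0.15 0.54"
}}

```text
time: 9.88
tool_pos: [0.517, -0.0686, 0.1566]
tool_rot: [0.119, 0.53, 0.82, 0.18]
contact_force: [1.5, 1.7, -0.7]
gripper_width: 0.637
grasp_force: 63.3
```

```bash
cat >> h.py <<'E'
O=np.array([.5487,-.0093,.1095]);YAW=.198;RR=roofR(YAW);RT=Rt(YAW,np.pi/6)
def to(roofpos,off):  # place grasped-centre (tool coords off) at roof coords
    go(O+RR@np.array(roofpos)-RT@np.array(off),RT)
E
python3 - <<'E'
from h import *
to([-.001,0,.055],[.0005,.0005,-.0435])
E
```

```text
shift [0.0846 0.0521 0.1075] turn [-0.0583 -0.0671  0.1341]
```

Request:
{"api": "jog_arm", "payload": {
  "motion": "45 0.03 0.02 0.03 -0.03 -0.03 0.065;45 0.06 0.04 0.06 -0.058 -0.067 0.134;45 0.0846 0.052 0.1075 -0.058 -0.067 0.134;45 0.0846 0.052 0.1075 -0.058 -0.067 0.134;45 0.0846 0.052 0.1075 -0.058 -0.067 0.134"
}}

```text
time: 10.5
tool_pos: [0.5407, -0.0108, 0.1189]
tool_rot: [0.163, 0.609, 0.75, 0.2]
contact_force: [0.1, -0.4, -0.1]
gripper_width: 0.632
grasp_force: 63.3
```

```bash
python3 - <<'E'
from h import *
to([-.001,0,.055],[.0005,.0005,-.0435])
f=grab_frame("wrist");W=fcloud(f);r=(W-O)@RR
cv2.imwrite("pics/w4.png",f["color"][:,:,::-1])
k=(abs(r[...,2]-.058)<.008)&(abs(r[...,0])<.045)&(abs(r[...,1])<.09);c=f["color"].astype(int);k&=c[...,0]>c[...,2]+25
q=r[k];print(len(q),q.min(0).round(4),q.max(0).round(4),np.median(q,0).round(4),rect(q))
A=np.c_[q[:,:2],np.ones(len(q))];print("tilt",np.linalg.lstsq(A,q[:,2],rcond=None)[0].round(4))
E
```

```text
shift [-0.0012  0.0018  0.0014] turn [-0.0018 -0.0022  0.0054]
28662 [-0.0426 -0.0557  0.0503] [0.0388 0.0716 0.0654] [-0.0021  0.0257  0.0582] (array([-1.9,  7.9]), 127.1, 81.4, -89.5, np.float64(0.0582))
tilt [0.004  0.0031 0.0581]
```

View pics/w4.png

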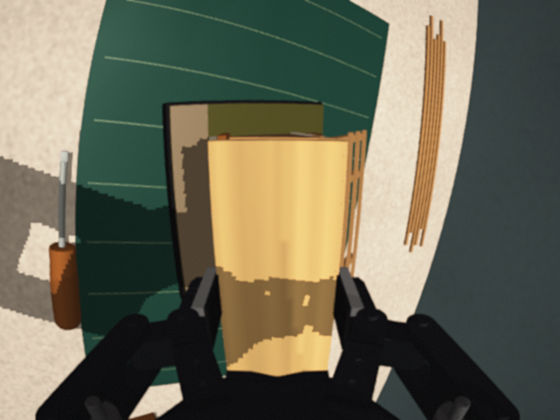

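The deck is held over the roof, px (208,138) to (350,370), with the left gable end ahead. It is parallel to the slope within 0.004 rad. Next is the descent.

```bash
python3 - <<'E'
from h import *
to([-.0003,0,.006],[.0005,.0005,-.0435])
E
```

```text
shift [-0.0006  0.0022  0.1001] turn [-0.0011 -0.0017  0.0052]
```

Request:
{"api": "jog_arm", "payload": {
  "motion": "45 0 0.002 0.03 -0.001 -0.002 0.005;45 0 0.002 0.06 -0.001 -0.002 0.005;45 0 0.002 0.085 -0.001 -0.002 0.005;45 0 0.002 0.1 -0.001 -0.002 0.005;45 0 0.002 0.1 -0.001 -0.002 0.005"
}}

```text
time: 11.18
tool_pos: [0.5659, -0.0054, 0.0756]
tool_rot: [0.163, 0.612, 0.747, 0.2]
contact_force: [0.3, 0.1, -1.0]
gripper_width: 0.633
grasp_force: 63.3
```

```bash
python3 - <<'E'
from h import *
to([-.0003,0,.0025],[.0005,.0005,-.0435])
f=grab_frame("wrist");W=fcloud(f);r=(W-O)@RR
for z0 in(0.0085,):
    c=f["color"].astype(int)
    k=(abs(r[...,2]-z0)<.004)&(abs(r[...,0])<.045)&(r[...,1]>.03)&(r[...,1]<.06);q=r[k];
    print(len(q),np.percentile(q,[.5,50,99.5],axis=0).round(4).tolist())
    k=(abs(r[...,2]-z0)<.004)&(abs(r[...,0])<.02)&(r[...,1]>.03)&(r[...,1]<.1);q=r[k];print(np.percentile(q,[.5,50,99.5],axis=0).round(4).tolist())
E
```

```text
shift [-0.002   0.0017  0.0055] turn [-0.001  -0.0004  0.0002]
9424 [[-0.0337, 0.0302, 0.0061], [-0.0022, 0.0461, 0.0077], [0.0264, 0.0599, 0.0122]]
[[-0.0198, 0.0303, 0.0061], [-0.0001, 0.0522, 0.0077], [0.0198, 0.0716, 0.0094]]
```

Request:
{"api": "jog_arm", "payload": {
  "motion": "45 -0.002 0.002 0.003 0 0 0;45 -0.002 0.002 0.006 0 0 0;45 -0.002 0.002 0.006 0 0 0;45 -0.002 0.002 0.006 0 0 0;45 -0.002 0.002 0.006 0 0 0"
}}

```text
time: 11.85
tool_pos: [0.569, -0.0059, 0.0745]
tool_rot: [0.164, 0.612, 0.747, 0.2]
contact_force: [0.0, -0.7, 2.8]
gripper_width: 0.631
grasp_force: 63.5
```

Request:
{"api": "jog_arm", "payload": {
  "motion": "70 0 0 0 0 0 0;75 0 0 0 0 0 0;80 0 0 0 0 0 0;100 0 0 0 0 0 0;100 0 0 0 0 0 0"
}}

```text
time: 12.48
tool_pos: [0.5686, -0.0057, 0.0739]
tool_rot: [0.164, 0.612, 0.747, 0.2]
contact_force: [0.4, -0.2, -0.6]
gripper_width: 1.003
grasp_force: 0.0
```

Request:
{"api": "jog_arm", "payload": {
  "motion": "100 0 0 -0.04 0 0 0;100 0 0 -0.08 0 0 0;100 0 0 -0.12 0 0 0;100 0 0 -0.12 0 0 0;100 0 0 -0.12 0 0 0"
}}

```text
time: 13.1
tool_pos: [0.539, -0.0116, 0.1252]
tool_rot: [0.163, 0.612, 0.748, 0.2]
contact_force: [0.3, 0.2, 0.6]
gripper_width: 0.997
grasp_force: 0.0
```

```bash
cat >>h.py <<'E'
def look(z0):
    f=grab_frame("wrist");W=fcloud(f);r=(W-O)@RR
    b=(abs(r[...,2]-z0)<.004)
    for n,k in(("x@y+",(abs(r[...,0])<.045)&(r[...,1]>.025)&(r[...,1]<.049)),("x@y-",(abs(r[...,0])<.045)&(r[...,1]<-.025)&(r[...,1]>-.049)),("y",(abs(r[...,0])<.02)&(abs(r[...,1])<.1)),("yup",(abs(r[...,0]-.015)<.006)&(abs(r[...,1])<.1)),("ylo",(abs(r[...,0]+.015)<.006)&(abs(r[...,1])<.1))):
        q=r[b&k];print(n,len(q),np.percentile(q,[.5,50,99.5],axis=0).round(4).tolist() if len(q) else "")
    q=r[b&(abs(r[...,0])<.022)&(abs(r[...,1])<.065)];print("plane",np.linalg.lstsq(np.c_[q[:,:2],np.ones(len(q))],q[:,2],rcond=None)[0].round(4))
    return f
E
python3 - <<'E'
from h import *
f=look(.005);np.savez("w5.npz",**f);p,R=pose();print(state()["time"],((p-O)@RR).round(4))
E
```

```text
x@y+ 3645 [[-0.0282, 0.0252, 0.0034], [-0.0004, 0.0372, 0.0052], [0.0272, 0.0488, 0.0068]]
x@y- 2390 [[-0.0285, -0.0489, 0.0036], [-0.0004, -0.0364, 0.0052], [0.0271, -0.0252, 0.0066]]
y 12683 [[-0.0198, -0.0677, 0.0036], [0.0001, 0.0138, 0.0052], [0.0198, 0.0704, 0.0068]]
yup 3787 [[0.0091, -0.0678, 0.0037], [0.015, 0.0139, 0.0052], [0.0209, 0.0704, 0.0068]]
ylo 3801 [[-0.0209, -0.0677, 0.0036], [-0.015, 0.0138, 0.0052], [-0.009, 0.0704, 0.0068]]
plane [0.0015 0.0004 0.0052]
13.15 [-0.0011 -0.0002  0.0183]
```

Request:
{"api": "jog_arm", "payload": {
  "motion": "0 0 0 0 0 0 0;0 0 0 0.02 0 0 0;0 0 0 0.04 0 0 0;0 0 0 0.06 0 0 0;0 0 0 0.06 0 0 0"
}}

```text
time: 13.78
tool_pos: [0.5533, -0.0083, 0.0982]
tool_rot: [0.162, 0.612, 0.748, 0.199]
contact_force: [-0.4, 0.1, -0.2]
gripper_width: 0.003
grasp_force: 0.0
```

```bash
python3 - <<'E'
from h import *
f=grab_frame("wrist");W=fcloud(f);p,R=pose();t=(W-p)@R;r=(W-O)@RR;print(((p-O)@RR).round(4),state()["gripper_width"])
k=(r[...,2]>.009)&(abs(t[...,0])<.014)&(abs(t[...,1])<.03)&(t[...,2]>-.06);q=t[k];print(k.sum(),np.sort(q[:,2])[-30::6].round(4),q.min(0).round(4),q.max(0).round(4))
E
```

```text
[-0.001  -0.0002 -0.0116] 0.0020468973374777417
1637 [-0.0351 -0.0348 -0.0345 -0.0342 -0.034 ] [ 0.0062 -0.0141 -0.06  ] [ 0.0125  0.0136 -0.0333]
```

Request:
{"api": "jog_arm", "payload": {
  "motion": "0 0 0 0.012 0 0 0;0 0 0 0.022 0 0 0;0 0 0 0.025 0 0 0;0 0 0 0.028 0 0 0;0 0 0 0.03 0 0 0"
}}

```text
time: 14.45
tool_pos: [0.5613, -0.0073, 0.0869]
tool_rot: [0.164, 0.612, 0.747, 0.2]
contact_force: [-0.5, 0.3, -0.7]
gripper_width: 0.007
grasp_force: 0.0
```

Request:
{"api": "jog_arm", "payload": {
  "motion": "0 0 0 0.001 0 0 0;0 0 0 0.002 0 0 0;0 0 0 0.003 0 0 0;0 0 0 0.004 0 0 0;0 0 0 0.005 0 0 0"
}}

```text
time: 15.08
tool_pos: [0.5615, -0.0072, 0.0868]
tool_rot: [0.163, 0.611, 0.749, 0.199]
contact_force: [-32.7, -4.2, 28.1]
gripper_width: -0.0
grasp_force: 20.3
```

Request:
{"api": "jog_arm", "payload": {
  "motion": "0 0 -0.001 -0.0035 0 0 0;0 0 -0.001 -0.0035 0 0 0;0 0 -0.001 -0.0035 0 0 0;0 0 -0.001 -0.0035 0 0 0;0 0 -0.001 -0.0035 0 0 0"
}}

```text
time: 15.7
tool_pos: [0.5615, -0.0074, 0.0869]
tool_rot: [0.164, 0.612, 0.748, 0.2]
contact_force: [-7.3, -0.8, 7.8]
gripper_width: -0.0
grasp_force: 5.2
```

```bash
python3 - <<'E'
from h import *
F=state()["contact_force"];print("F roof",(F@RR).round(1));look(.005);p,R=pose();print(((p-O)@RR).round(4))
E
```

```text
F roof [-2.4  0.6 10.4]
x@y+ 5887 [[-0.0283, 0.0252, 0.0035], [-0.0004, 0.0374, 0.0052], [0.0273, 0.0489, 0.0067]]
x@y- 46 [[-0.0285, -0.0487, 0.0041], [-0.0004, -0.0463, 0.0052], [0.027, -0.025, 0.0062]]
y 12372 [[-0.0198, -0.0643, 0.0036], [0.0001, 0.0388, 0.0052], [0.0198, 0.0706, 0.0068]]
yup 3857 [[0.009, -0.0171, 0.0036], [0.0155, 0.0373, 0.0052], [0.0209, 0.0706, 0.0067]]
ylo 3883 [[-0.0209, -0.0184, 0.0036], [-0.0155, 0.037, 0.0052], [-0.0091, 0.0706, 0.0067]]
plane [0.0004 0.0001 0.0052]
[-0.0002 -0.0007 -0.026 ]
```

Request:
{"api": "jog_arm", "payload": {
  "motion": "0 0 0 -0.06 0 0 0;0 0 0 -0.16 0 0 0;30 0 0 -0.26 0 0 0;60 0.05 0 -0.34 0 0 -0.06;100 0.1 -0.05 -0.37 0.05 0 -0.18"
}}

```text
time: 16.38
tool_pos: [0.4396, 0.0187, 0.2374]
tool_rot: [0.169, 0.513, 0.828, 0.15]
contact_force: [0.4, 0.5, -0.6]
gripper_width: 0.641
grasp_force: 0.0
```

```bash
python3 - <<'E'
from h import *
p,R=pose();print(p,state()["gripper_width"]);go([.508,.2799,.12],Rt(1.641))
go([.5,.13,.2],Rt(.9,.2))
E
```

```text
[0.43956822 0.01870304 0.23743585] 0.640608839864109
shift [0.4429 0.2349 0.309 ] turn [ 0.2045  0.2487 -0.7712]
shift [0.1594 0.1606 0.1362] turn [ 0.1363  0.1771 -0.2687]
```

Request:
{"api": "jog_arm", "payload": {
  "motion": "100 0.08 0.04 0.02 0.03 0.035 -0.11;100 0.16 0.09 0.06 0.06 0.07 -0.22;100 0.25 0.13 0.1 0.09 0.105 -0.33;100 0.33 0.18 0.16 0.12 0.14 -0.44;100 0.42 0.22 0.22 0.145 0.175 -0.545"
}}

```text
time: 17.0
tool_pos: [0.4885, 0.2661, 0.1551]
tool_rot: [0.051, 0.133, 0.989, 0.047]
contact_force: [0.8, -0.2, 0.6]
gripper_width: 1.004
grasp_force: 0.0
```

```bash
python3 - <<'E'
from h import *
p,R=pose();print(p,state()["gripper_width"]);go([.508,.2799,.08],Rt(1.641))
E
```

```text
[0.4885255  0.26609183 0.1551025 ] 1.0035029251309655
shift [-0.0169  0.0205  0.1554] turn [ 0.0612  0.07   -0.2243]
```

Request:
{"api": "jog_arm", "payload": {
  "motion": "100 -0.01 0.01 0.04 0.03 0.035 -0.11;100 -0.017 0.02 0.1 0.061 0.07 -0.224;100 -0.017 0.02 0.15 0.061 0.07 -0.224;100 -0.017 0.02 0.15 0.061 0.07 -0.224;100 -0.017 0.02 0.15 0.061 0.07 -0.224"
}}

```text
time: 17.62
tool_pos: [0.5071, 0.2773, 0.0837]
tool_rot: [0.0, -0.032, 0.999, 0.001]
contact_force: [0.2, 0.3, -0.6]
gripper_width: 0.998
grasp_force: 0.0
```

```bash
python3 - <<'E'
from h import *
f=grab_frame("wrist");W=fcloud(f);cv2.imwrite("pics/w6.png",f["color"][:,:,::-1])
k=(np.hypot(W[...,0]-.508,W[...,1]-.28)<.09)&(W[...,2]>.017)&(W[...,2]<.035);print(k.sum(),rect(W[k]),np.percentile(W[k][:,2],[5,95]))
k&=(W[...,2]<.0247);print(rect(W[k]))
go([.508,.2798,-.0225],Rt(1.641))
E
```

```text
13159 (array([507.8, 280.4]), 140.4, 60.5, 3.8, np.float64(0.0244)) [0.0230836  0.02644822]
(array([507.8, 280.4]), 140.3, 60.3, 3.7, np.float64(0.0239))
shift [-0.0009  0.0043  0.2138] turn [ 0.0013  0.0012 -0.0042]
```

View pics/w6.png

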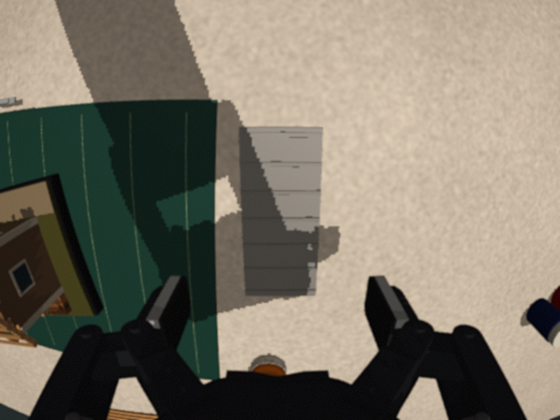

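The sheet spans px (240,127) to (322,295), centred between the fingertips at (175,300) and (380,300). Its ribs run across.

Request:
{"api": "jog_arm", "payload": {
  "motion": "100 -0.001 0.0055 0.1 0.001 0.001 -0.001;100 -0.001 0.0055 0.17 0.001 0.001 -0.001;100 -0.001 0.0055 0.2 0.001 0.001 -0.001;100 -0.001 0.0055 0.214 0.001 0.001 -0.001;100 -0.001 0.0055 0.214 0.001 0.001 -0.001"
}}

```text
time: 18.3
tool_pos: [0.508, 0.2804, -0.0228]
tool_rot: [-0.0, -0.033, 0.999, 0.0]
contact_force: [-0.1, -0.3, -0.3]
gripper_width: 0.997
grasp_force: 0.0
```

Request:
{"api": "jog_arm", "payload": {
  "motion": "50 0 0 0 0 0 0;45 0 0 0 0 0 0;45 0 0 0 0 0 0;45 0 0 0 0 0 0;45 0 0 0 0 0 0"
}}

```text
time: 18.92
tool_pos: [0.5086, 0.2807, -0.022]
tool_rot: [0.001, -0.033, 0.999, 0.0]
contact_force: [-1.4, 0.7, 6.1]
gripper_width: 0.677
grasp_force: 63.7
```

```bash
python3 - <<'E'
from h import *
p,R=pose();print(p,"sheet in tool",((np.array([.5078,.2804,.023])-p)@R).round(4))
go([.5,.2,.17],Rt(1.2,.15))
E
```

```text
[ 0.50857211  0.28072839 -0.02197227] sheet in tool [ 0.0007 -0.0003 -0.045 ]
shift [ 0.0273 -0.1598 -0.3841] turn [-0.0979 -0.0212  0.2905]
```

Now I'll lift it and rotate toward the roof heading.

Request:
{"api": "jog_arm", "payload": {
  "motion": "45 0 0 -0.05 0 0 0;45 0 0 -0.15 0 0 0;45 0 -0.03 -0.26 -0.02 0 0.1;45 0.01 -0.08 -0.36 -0.06 -0.01 0.2;45 0.027 -0.16 -0.42 -0.098 -0.02 0.29"
}}

```text
time: 19.55
tool_pos: [0.5006, 0.1995, 0.1902]
tool_rot: [0.014, 0.185, 0.98, 0.075]
contact_force: [0.9, -1.2, -0.3]
gripper_width: 0.678
grasp_force: 64.5
```

```bash
python3 - <<'E'
from h import *
s=state();print(s["grasp_force"],s["tool_pos"]);go(s["tool_pos"]*.4+.6*np.array([.53,-.01,.15]),Rt(.6,.4));to([.001,0,.065],[.0007,-.0003,-.045])
E
```

```text
64.50834207236767 [0.50057148 0.19951441 0.19016325]
shift [-0.1244 -0.2261  0.0141] turn [-0.16   -0.1086  0.3848]
shift [-0.2274 -0.3795  0.0687] turn [-0.2262 -0.2219  0.6326]
```

Request:
{"api": "jog_arm", "payload": {
  "motion": "45 -0.03 -0.055 -0.02 -0.04 -0.025 0.1;45 -0.065 -0.115 -0.02 -0.08 -0.05 0.2;45 -0.1 -0.18 -0.02 -0.12 -0.08 0.3;45 -0.13 -0.24 -0.01 -0.16 -0.11 0.39;45 -0.18 -0.31 0.02 -0.19 -0.16 0.5"
}}

```text
time: 20.18
tool_pos: [0.5288, 0.0236, 0.1541]
tool_rot: [0.126, 0.534, 0.815, 0.186]
contact_force: [0.2, 0.3, -1.4]
gripper_width: 0.68
grasp_force: 64.5
```

```bash
python3 - <<'E'
from h import *
to([.001,0,.06],[.0007,-.0003,-.045])
E
```

```text
shift [-0.0744 -0.0296  0.0551] turn [-0.0463 -0.062   0.127 ]
```

Request:
{"api": "jog_arm", "payload": {
  "motion": "45 -0.03 -0.01 0.01 -0.02 -0.03 0.06;45 -0.06 -0.02 0.03 -0.046 -0.062 0.127;45 -0.074 -0.03 0.055 -0.046 -0.062 0.127;45 -0.074 -0.03 0.055 -0.046 -0.062 0.127;45 -0.074 -0.03 0.055 -0.046 -0.062 0.127"
}}

```text
time: 20.8
tool_pos: [0.5421, -0.0091, 0.1224]
tool_rot: [0.162, 0.61, 0.75, 0.199]
contact_force: [0.0, 0.1, 0.1]
gripper_width: 0.678
grasp_force: 64.5
```

```bash
python3 - <<'E'
from h import *
to([.001,0,.013],[.0007,-.0003,-.045])
look(.0625)
E
```

```text
shift [-0.0048  0.0012  0.0928] turn [-0.0031 -0.0028  0.004 ]
x@y+ 7558 [[-0.0283, 0.025, 0.0591], [0.0012, 0.0372, 0.0607], [0.0305, 0.0489, 0.0637]]
x@y- 3550 [[-0.0281, -0.0489, 0.0589], [0.0016, -0.0361, 0.0604], [0.0312, -0.0251, 0.0631]]
y 20670 [[-0.0198, -0.0502, 0.059], [0.0, 0.0265, 0.0607], [0.0198, 0.0719, 0.0636]]
yup 6175 [[0.0091, -0.0487, 0.0592], [0.015, 0.0269, 0.0608], [0.0209, 0.072, 0.0637]]
ylo 6088 [[-0.0209, -0.0489, 0.0589], [-0.0149, 0.0267, 0.0605], [-0.0091, 0.0719, 0.0635]]
plane [0.0103 0.0028 0.0607]
```

Request:
{"api": "jog_arm", "payload": {
  "motion": "45 -0.0048 0.001 0.03 -0.003 -0.003 0.004;45 -0.0048 0.001 0.06 -0.003 -0.003 0.004;45 -0.0048 0.001 0.085 -0.003 -0.003 0.004;45 -0.0048 0.001 0.093 -0.003 -0.003 0.004;45 -0.0048 0.001 0.093 -0.003 -0.003 0.004"
}}

```text
time: 21.48
tool_pos: [0.5652, -0.0066, 0.0817]
tool_rot: [0.164, 0.613, 0.747, 0.2]
contact_force: [-0.2, 0.6, -0.6]
gripper_width: 0.679
grasp_force: 64.5
```

```bash
python3 - <<'E'
from h import *
to([.001,0,.008],[.0007,-.0003,-.045])
look(.0145)
E
```

```text
shift [-0.0001  0.0014  0.0091] turn [-0.0005  0.0002 -0.0005]
x@y+ 7482 [[-0.0287, 0.0251, 0.012], [0.0009, 0.0376, 0.0137], [0.0303, 0.0489, 0.0167]]
x@y- 3629 [[-0.0288, -0.0489, 0.0121], [0.0009, -0.0363, 0.0137], [0.0304, -0.0251, 0.0166]]
y 20706 [[-0.0198, -0.0522, 0.012], [0.0001, 0.0247, 0.0137], [0.0198, 0.0701, 0.0167]]
yup 6168 [[0.009, -0.0505, 0.0122], [0.015, 0.025, 0.014], [0.0209, 0.0701, 0.0169]]
ylo 6122 [[-0.021, -0.0506, 0.0118], [-0.015, 0.0249, 0.0135], [-0.0091, 0.0702, 0.0164]]
plane [0.0151 0.0002 0.0139]
```

Request:
{"api": "jog_arm", "payload": {
  "motion": "45 0 0.001 0.004 0 0 0;45 0 0.001 0.008 0 0 0;45 0 0.001 0.0095 0 0 0;45 0 0.001 0.0095 0 0 0;45 0 0.001 0.0095 0 0 0"
}}

```text
time: 22.15
tool_pos: [0.568, -0.0063, 0.0785]
tool_rot: [0.164, 0.612, 0.747, 0.2]
contact_force: [-5.5, -0.3, 5.1]
gripper_width: 0.682
grasp_force: 65.1
```

Contact at about 7.5 N, so I'll release and back off.

Request:
{"api": "jog_arm", "payload": {
  "motion": "72 0 0 -0.001 0 0 0;76 0 0 -0.001 0 0 0;82 0 0 -0.001 0 0 0;100 0 0 -0.001 0 0 0;100 0 0 -0.001 0 0 0"
}}

```text
time: 22.78
tool_pos: [0.5677, -0.0063, 0.0783]
tool_rot: [0.164, 0.613, 0.747, 0.2]
contact_force: [-0.2, 0.5, 0.3]
gripper_width: 1.0
grasp_force: 0.0
```

Request:
{"api": "jog_arm", "payload": {
  "motion": "100 0 0 -0.04 0 0 0;100 0 0 -0.08 0 0 0;60 0 0 -0.09 0 0 0;0 0 0 -0.09 0 0 0;0 0 0 -0.09 0 0 0"
}}

```text
time: 23.4
tool_pos: [0.5453, -0.0105, 0.1163]
tool_rot: [0.163, 0.613, 0.747, 0.2]
contact_force: [0.5, -0.1, -0.3]
gripper_width: 0.375
grasp_force: 0.0
```

```bash
python3 - <<'E'
from h import *
look(.0105);p,R=pose();print(((p-O)@RR).round(4),state()["gripper_width"]);go(p,RT)
E
```

```text
x@y+ 4531 [[-0.0286, 0.0251, 0.0077], [0.0012, 0.0374, 0.0093], [0.0308, 0.0489, 0.0122]]
x@y- 1945 [[-0.0202, -0.0489, 0.0078], [0.0006, -0.0368, 0.0093], [0.0213, -0.0251, 0.0123]]
y 14349 [[-0.0198, -0.0686, 0.0077], [0.0001, 0.015, 0.0094], [0.0198, 0.07, 0.0123]]
yup 4263 [[0.0091, -0.0686, 0.0077], [0.0149, 0.0154, 0.0094], [0.021, 0.0701, 0.0123]]
ylo 4170 [[-0.021, -0.0685, 0.0076], [-0.0148, 0.0167, 0.0093], [-0.0091, 0.0701, 0.0124]]
plane [ 0.001  -0.0007  0.0096]
[ 0.0002 -0.0005  0.0076] 0.28312687806763015
shift [0. 0. 0.] turn [-0.0013 -0.0001 -0.0008]
```

Request:
{"api": "jog_arm", "payload": {
  "motion": "0 0 0 0.02 0 0 0;0 0 0 0.04 0 0 0;0 0 0 0.05 0 0 0;0 0 0 0.053 0 0 0;0 0 0 0.054 0 0 0"
}}

```text
time: 24.08
tool_pos: [0.5589, -0.008, 0.0938]
tool_rot: [0.164, 0.613, 0.747, 0.2]
contact_force: [0.1, 0.3, 0.6]
gripper_width: -0.0
grasp_force: 0.0
```

Request:
{"api": "jog_arm", "payload": {
  "motion": "0 0 0 0.0005 0 0 0;0 0 0 0.001 0 0 0;0 0 0 0.0015 0 0 0;0 0 0 0.002 0 0 0;0 0 0 0.002 0 0 0"
}}

```text
time: 24.7
tool_pos: [0.5593, -0.0079, 0.093]
tool_rot: [0.164, 0.613, 0.747, 0.2]
contact_force: [-0.1, -0.3, -0.4]
gripper_width: -0.004
grasp_force: 0.0
```

Request:
{"api": "jog_arm", "payload": {
  "motion": "0 0 0 0.0005 0 0 0;0 0 0 0.001 0 0 0;0 0 0 0.0015 0 0 0;0 0 0 0.002 0 0 0;0 0 0 0.002 0 0 0"
}}

```text
time: 25.32
tool_pos: [0.5597, -0.0079, 0.0926]
tool_rot: [0.164, 0.612, 0.747, 0.2]
contact_force: [-6.8, -0.2, 7.5]
gripper_width: -0.003
grasp_force: 4.6
```

Request:
{"api": "jog_arm", "payload": {
  "motion": "0 0 0 0.0002 0 0 0;0 0 0 0.0002 0 0 0;0 0 0 0.0002 0 0 0;0 0 0 0.0002 0 0 0;0 0 0 0.0002 0 0 0"
}}

```text
time: 25.95
tool_pos: [0.5597, -0.0079, 0.0926]
tool_rot: [0.164, 0.612, 0.747, 0.2]
contact_force: [-7.8, -1.3, 6.0]
gripper_width: 0.001
grasp_force: 5.1
```

Request:
{"api": "jog_arm", "payload": {
  "motion": "0 0 0 -0.03 0 0 0;0 0 0 -0.08 0 0 0;0 0 0 -0.14 0 0 0;0 0 0 -0.18 0 0 0;0 0 0 -0.18 0 0 0"
}}

```text
time: 26.58
tool_pos: [0.5167, -0.0171, 0.1722]
tool_rot: [0.166, 0.612, 0.746, 0.201]
contact_force: [-0.2, -1.0, -0.9]
gripper_width: -0.004
grasp_force: 0.0
```

```bash
python3 - <<'E'
from h import *
f=look(.0105);cv2.imwrite("pics/w7.png",f["color"][:,:,::-1])
for t in("paint","glue","driver"):print(t,[(round(float(d["p"]),2),np.round(d["at"],3).tolist()) for d in place_of("wrist",t)][:2])
E
```

```text
x@y+ 2591 [[-0.0287, 0.0252, 0.0076], [0.0012, 0.0374, 0.0094], [0.0308, 0.0488, 0.0126]]
x@y- 1695 [[-0.0285, -0.0487, 0.0077], [0.0001, -0.0352, 0.0093], [0.0306, -0.0251, 0.0122]]
y 7613 [[-0.0198, -0.0497, 0.0076], [-0.0003, 0.0182, 0.0094], [0.0198, 0.0698, 0.0123]]
yup 2301 [[0.0091, -0.0496, 0.0077], [0.0152, 0.0183, 0.0094], [0.0209, 0.0698, 0.0122]]
ylo 2361 [[-0.021, -0.0515, 0.0076], [-0.015, 0.0158, 0.0094], [-0.0091, 0.0699, 0.0123]]
plane [0.0008 0.0014 0.0095]
paint []
glue []
driver [(0.73, [0.412, -0.048, 0.003])]
```

View pics/w7.png

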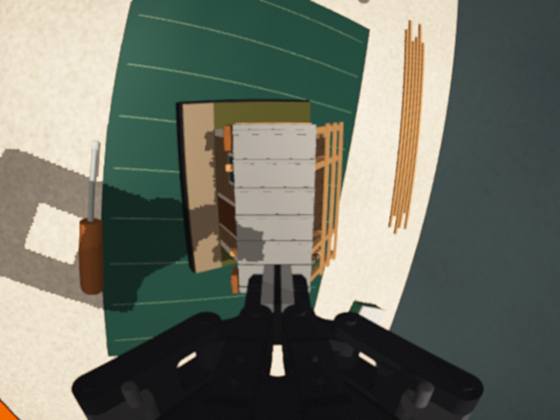

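The sheet lies flat on the slope, px (233,123) to (315,290), against the stops at (228,138) and (237,275). The fingers are clear of it, and the screwdriver at (92,230) has not moved.

```bash
python3 -c "
from plant import *
print(job_done())"
```

```text
the job is handed in; nothing more can be done
None
```

The job is handed in: the deck, then the ribbed sheet, were laid against the eaves stops, released and pressed at about 10 N. At the last look the sheet lay flat, about 1 mm from centred; the deck had measured the same before being covered. The screwdriver had not moved, while the jar and bottle were out of view, though the arm stayed clear of them.

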